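# Sweep the loose nuts off the strip-down tray into the bin

### The arm

A 6-joint arm with a two-finger parallel gripper is mounted at the origin on the work surface. World frame = base frame: x ahead of the robot, y to its left, z up, the work surface at z = 0. Lengths are in m, angles in rad, forces in N, time in s.
With the tool pointing down it reaches from about 0.35 to 0.725 m from the base axis. Payload 6 kg.
Tool frame: the origin (TCP) lies on the centre line of the jaws, within the pads' length; the fingertips stand 22 mm ahead of it and the grasp point (between the pads) lies 3 mm ahead of it; x points along the fingers, z is the direction in which the jaws open and shut, and the axes are right-handed (so a half turn about x gives the same grasp; the last joint's range is limited). The gripper opens to 85 mm and grips with 20 to 120 N. Pads are 22 mm wide; open, the fingers measure 114 mm over their backs; the gripper's body (76 mm by 85 mm) begins 54 mm behind the grasp point. The pads swing forward as they close: fully open they stand 13 mm farther back than shut.
Start: joints at [1.571, 0.04, 0.085, 0, -1.615, -0.334], TCP at [0.197, 0.567, 0.253] pointing down, gripper open.
Joint ranges: [-2.56, 2.56], [-1.29, 2.01], [-1.08, 1.49], [-3.29, 1.98], [-2.81, -0.18], [-2.99, 2.99]. Speed limits (rad/s): [2.57, 2.57, 3.01, 3.14, 3.14, 3.14].

### API

Orientations are given as a unit quaternion [x, y, z, w].
In Python, from bench import readout, snapshot, manip, finder gives the robot as it stands.
- The arm moves only by the tool servo_tool, never from a script. Its argument "deltas" is a list of rows, each an object with "travel": the shift along the tool's x, y, z in m, a list of three; "twist": the turn about the tool's x in degrees. In form: [{"travel": [dx, dy, dz], "twist": twist}, ...]. A call has exactly 10 rows; each row is the pose to reach, as a shift and turn from the pose commanded when the call began, along the tool's axes at that moment; what a row does not reach only later rows make up. A row lasts 1/8 s, in which the tool goes at most 62.5 mm and 10.7 degrees, less where a joint would pass 70% of its speed; a pose out of reach is approached as far as the arm can. A call with a gripper value outside its range is refused whole. "grip" is the opening, from 0 (shut) to 1 (fully open), set as the call begins (left out, the last holds). The fingers move at their own pace and stop on an object; "squeeze" is the grip in N (left out, the last holds). Time passes only in rows, so rows that repeat a pose let the fingers close, or fill a call up. It gives the time, the measured TCP pose, the force and the opening at its end, in the units of the state.
- readout.state(): the state, without advancing time (a new reading comes with each control period).
- snapshot(name): name is "scene" or "top"; returns a dict with "img" (420x560x3 uint8, blue, green, red), "vfov" (degrees; the focal length in pixels is half the picture's height over the tangent of half this angle, whatever the lens; pixels are square), "cx", "cy" (the principal point, pixels), "k1" (the pictures are not rectified: a ray, as slopes to the right and down, at radius r is drawn at 1 + k1 r^2 times it, then the intrinsics apply), "extrinsics" (4x4, takes a point from world to camera coordinates). Camera axes: x right, y up, looking along -z (the intrinsics and any distortion apply to the point x, -y, -z); pixel columns grow to the right and rows downward; lengths in m; the calibration is good to about 2 mm. A picture is of the moment at which its call begins. There is no depth.
- manip.hand_in(): hands the job in, once; it reports no verdict.
Trained networks look in a picture, given as the dict that the camera call returned (one of the last four; its "shot" number tells which), for a name from the list of things; names that differ only in an ending like _2 or _b are one class to them, and where a whole thing is asked for, a point or a joint stands for the part that bears it (a point fixed in the world has none). Each returns a list of dicts, best first, with "score" (0 to 1); they miss things now and then, are a little off and sometimes report something else, mostly with a low value. They report only what shows in the picture. A call takes as long as a camera call. They do not tell look-alikes from the thing itself.
- finder.cut_out(name, picture): "mask" (420x560 bool, what is visible of it) and "xy" ([column, row] in pixels, amid what is visible of it).
The state is a dict: "t": time; "joint_positions": joint angles; "joint_velocities": joint speeds; "effort": joint torques, N m; "position": TCP position; "ee_rot": TCP orientation; "force": force on the tool from outside, world axes, zero at the start; "moment": the same for the moment, N m; "width": finger opening in m.
Only numpy, scipy, OpenCV 4.12 (cv2) and the standard library are available. Lean on these libraries where they do the work, as an engineer would, in place of code of your own. Each camera call takes 0.05 s, during which the arm holds its last target. There are 200 camera calls.

### The job

Three loose hex nuts are left on the sheet-metal tray on the workbench. Push them along the tray with your fingertips, over its open edge, so that all three drop into the bin that stands under that edge; slide them, never pick them up. Leave the socket that stands on the tray upright where it is, and do not disturb the tin, the brake pad and the wrench on the bench.

Things in the scene. Friction and masses are not known exactly. Their poses are not given: they have to be found in the camera images.
- tray: Bare sheet-metal tray fixed on the bench, 236 mm (its x) by 280 mm (its y). Origin: centre of its footprint at bench height, z up. Floor flat, 45 mm above the bench. A 3 mm thick rim rises 23 mm above the floor at x = +-118 and y = +140 mm; the end y = -140 mm is open, no rim. Nuts and socket start side by side across x, each with a free straight way along -y to the open edge.
- bin: Open plastic stacking bin fixed below the tray's open edge, 252 mm (its x) by 175 mm (its y) outside, walls and floor 4 mm. Origin: centre of its underside on the bench, 212.5 mm from the tray's origin along the tray's -y; axes parallel to the tray's. Its front wall (+y side, 38 mm high) is tucked 15 mm under the tray's edge; back wall (-y side) and rear part of the side walls 87 mm high.
- nut_a: Plain oily steel hex nut, 30 mm across flats, 35 mm across corners, 16 mm high, about 64 g, lying flat on the tray floor. Origin: its centre, z along its bore.
- nut_b: Second hex nut, the same as nut_a.
- nut_c: Third hex nut, the same as nut_a.
- socket: Dark steel impact socket standing upright on the tray floor, 38 mm diameter, 52 mm high, loose. Origin: centre of its underside, z up. To be left alone.
- grease_tin: Round tin with black lid standing on the bench to the left of the tray, 75 mm diameter, 82 mm high, loose. Origin: centre of its underside. To be left alone.
- brake_pad: Brake pad lying on the bench beyond the tray, about 55 by 146 mm (long way its y), 16 mm thick, loose. Origin: centre of its underside. To be left alone.
- wrench: Steel wrench lying on the bench to the left of the tray, 220 mm long along its x, loose. Origin: about the middle of its underside. To be left alone.
Not all that is in view belongs to the job. What is shaped like the nut_b but blue or red is not meant.

How it is judged:
At the end, for the whole second after the job is handed in: All three nuts lie still inside the bin (centre within its walls and lower than 45 mm above the bench); the socket stands upright (within 0.15 rad) within 15 mm of where it was; tin, brake pad and wrench are within 15 mm of where they were (x of nut_a in the frame of bin between -0.122 and 0.122 m and y of nut_a in the frame of bin between -0.084 and 0.084 m and z of each of nut_a, nut_b, nut_c in the frame of bin below 0.045 m and linear speed of each of nut_a, nut_b, nut_c below 0.02 m/s and x of nut_b in the frame of bin between -0.122 and 0.122 m and y of nut_b in the frame of bin between -0.084 and 0.084 m and x of nut_c in the frame of bin between -0.122 and 0.122 m and y of nut_c in the frame of bin between -0.084 and 0.084 m and angle between socket's own z axis and vertical below 0.15 rad and distance of each of socket, grease_tin, brake_pad, wrench from where it was at the start of the episode below 0.015 m); the robot touches nothing.
It fails at once if a nut was lifted (its centre more than 12 mm above its height when lying on the tray floor) (height (world z) of any of nut_a, nut_b, nut_c above 0.065 m).
It fails at once if the socket was pushed more than 15 mm from its place or tipped over (distance of socket from where it was at the start of the episode above 0.015 m or angle between socket's own z axis and vertical above 0.35 rad).
It fails at once if the tin, the brake pad or the wrench was moved more than 15 mm (distance of any of grease_tin, brake_pad, wrench from where it was at the start of the episode above 0.015 m).
It also fails if it takes over 58 s, if anything falls off the work surface, if the arm or the gripper's body presses on something with over 40 N, if the wrist force passes 120 N, or if a joint passes its speed limit or range.

## Working session

There is one attempt and no reset: what is moved stays moved. The work goes in short steps, Python scripts to look and compute and a tool call to move; the robot and the scene stay as the last step left them, time stands still between calls to the robot, and variables do not carry over. Pictures are saved under pics/ and viewed, about 8 in all and at most 12, crops included, and the job is handed in when it is done.

Besides the shell and the picture viewer there is one more tool, called after "Call:" as name(argument=value, ...) on one line, values as JSON. servo_tool: Moves the arm, as the interface text tells. Its arguments: {"type":"object","properties":{"deltas":{"type":"array"},"grip":{"type":"number"},"squeeze":{"type":"number"}},"required":["deltas"]}

```bash
mkdir -p pics; cat > h.py <<'E'
import numpy as np,cv2
from bench import readout,snapshot,manip,finder
def intr(p):
    f=210/np.tan(np.radians(p["vfov"])/2); return f
def ray(p,uv):
    f=intr(p); d=np.array([(uv[0]-p["cx"])/f,(uv[1]-p["cy"])/f]); u=d.copy()
    for _ in range(20): u=d/(1+p["k1"]*(u@u))
    E=np.array(p["extrinsics"]);R=E[:3,:3];o=-R.T@E[:3,3]
    v=R.T@np.array([u[0],-u[1],-1.]); return o,v/np.linalg.norm(v)
def atz(p,uv,z):
    o,v=ray(p,uv); return o+v*(z-o[2])/v[2]
def tri(p,a,q,b):
    o1,v1=ray(p,a);o2,v2=ray(q,b)
    s=np.linalg.lstsq(np.c_[v1,-v2],o2-o1,rcond=None)[0]
    x,y=o1+s[0]*v1,o2+s[1]*v2; return (x+y)/2,np.linalg.norm(x-y)
def proj(p,X):
    E=np.array(p["extrinsics"]);c=E[:3,:3]@X+E[:3,3];u=np.array([c[0],-c[1]])/-c[2]
    return u*(1+p["k1"]*(u@u))*intr(p)+[p["cx"],p["cy"]]
E
python3 - <<'E'
from h import *
a=snapshot("scene");b=snapshot("top")
cv2.imwrite("pics/s1.png",cv2.resize(a["img"],(800,600)));cv2.imwrite("pics/t1.png",cv2.resize(b["img"],(800,600)))
for p in(a,b):
    print(p["vfov"],p["cx"],p["cy"],p["k1"],ray(p,(280,210)))
    for n in["tray","bin","nut_a","socket","grease_tin","brake_pad","wrench"]:
        print(n,[(round(d["score"],2),np.round(d["xy"]).tolist(),int(d["mask"].sum())) for d in finder.cut_out(n,p)])
print(readout.state())
E
```

```text
52.681223947062506 276.0586569060397 209.16582503572167 -0.027076923121826666 (array([1.07284495, 0.50817176, 0.61904039]), array([-0.5745918 , -0.45055108, -0.68326275]))
tray [(0.81, [250.0, 177.0], 17321), (0.21, [209.0, 292.0], 2056)]
bin [(0.71, [205.0, 141.0], 6561)]
nut_a [(0.8, [332.0, 255.0], 246), (0.74, [317.0, 186.0], 172), (0.62, [310.0, 276.0], 284), (0.61, [271.0, 200.0], 226)]
socket [(0.73, [273.0, 168.0], 478)]
grease_tin [(0.96, [444.0, 229.0], 2039)]
brake_pad [(0.73, [212.0, 291.0], 2027)]
wrench [(0.62, [419.0, 343.0], 1525)]
56.31574883090947 285.6150492823132 216.28311713449725 -0.10916505228845176 (array([0.44241276, 0.15772435, 0.78559723]), array([ 0.20945945, -0.0143859 , -0.9777115 ]))
tray [(0.84, [371.0, 242.0], 30432)]
bin [(0.86, [430.0, 261.0], 12729)]
nut_a [(0.7, [222.0, 213.0], 136), (0.68, [340.0, 191.0], 162), (0.66, [224.0, 185.0], 163), (0.58, [287.0, 272.0], 114), (0.49, [305.0, 217.0], 184), (0.37, [333.0, 248.0], 412)]
socket [(0.66, [332.0, 251.0], 400)]
grease_tin [(0.6, [287.0, 127.0], 1529), (0.58, [136.0, 305.0], 1720)]
brake_pad [(0.7, [286.0, 128.0], 1553)]
wrench [(0.89, [130.0, 193.0], 977)]
{'t': 0.8, 'joint_positions': array([ 1.57071259e+00,  4.01925510e-02,  8.47919839e-02, -1.62942694e-06,
       -1.61546847e+00, -3.33730105e-01]), 'joint_velocities': array([-0.00050021, -0.00161951,  0.0012686 , -0.00061557,  0.00049933,
       -0.00158133]), 'effort': array([-7.87526733e-04, -3.67890537e+01,  3.47418809e+01,  6.93255186e+00,
       -9.73337483e-04,  5.19835098e-06]), 'position': array([0.19654694, 0.56688031, 0.25326069]), 'ee_rot': array([-0.57610281, -0.40996456,  0.57613356, -0.41000578]), 'force': array([ 1.17798182,  0.63490999, -0.43671533]), 'moment': array([ 0.00130343,  0.04446451, -0.01591281]), 'width': 0.08521045523280747}
```

View pics/s1.png

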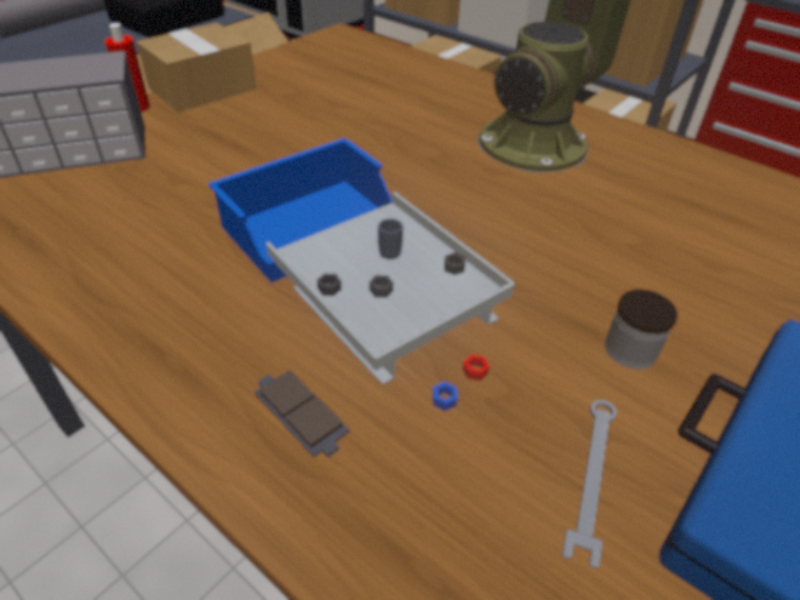

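View pics/t1.png

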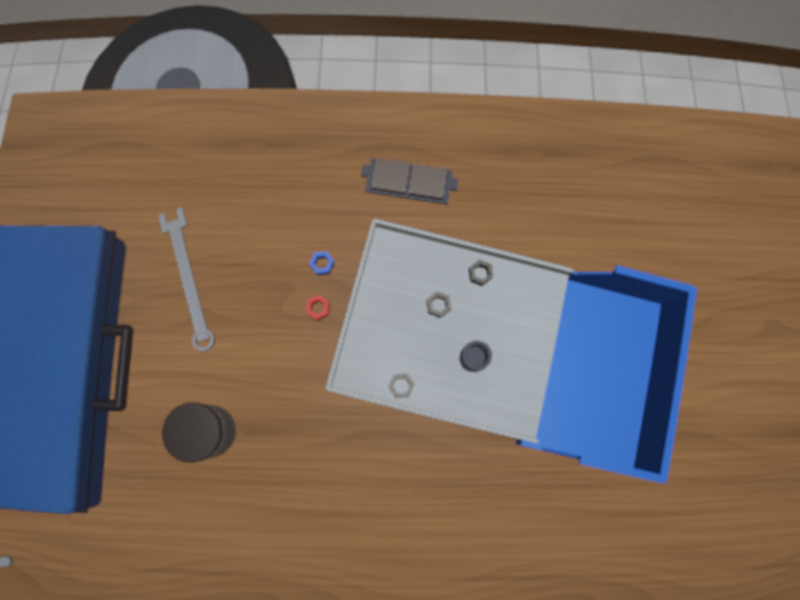

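The three steel nuts on the tray are at about display px (480,272), (438,304) and (401,386) in the top view, and the socket is at (475,356). The blue nut (321,262) and red nut (317,307) lie on the bench and aren't meant. Next I'll triangulate and check in one enlarged crop.

```bash
python3 - <<'E'
from h import *
a=snapshot("scene");b=snapshot("top")
S=finder.cut_out("nut_a",a);T=finder.cut_out("nut_a",b)
def cen(d):
    m=d["mask"].astype(np.uint8);x,y,w,h=cv2.boundingRect(m);return np.array([x+w/2-.5,y+h/2-.5]),(w,h)
print("top");
for d in T: print(cen(d),d["score"],atz(b,cen(d)[0],.061)[:2].round(4))
print("scene")
for d in S: print(cen(d),d["score"],atz(a,cen(d)[0],.053)[:2].round(4))
for d in S:
  for e in T:
    X,r=tri(a,cen(d)[0],b,cen(e)[0])
    if r<.008: print(cen(d)[0],cen(e)[0],X.round(4),r.round(4))
for nm in["socket"]:
  for d in finder.cut_out(nm,a)[:1]:
    for e in finder.cut_out(nm,b)[:1]: print(nm,[v.round(4) for v in tri(a,cen(d)[0],b,cen(e)[0])],cen(e))
for nm in ["grease_tin","brake_pad","wrench"]:
  for d in finder.cut_out(nm,b): print(nm,d["score"],atz(b,d["xy"],.03).round(3))
# tray approx corners in top
for c,z in[((373,221),.068),((571,270),.068),((328,388),.068),((537,440),.068)]:
  print("tray",atz(b,(np.array(c)+.5)/(800/560)-.5,z).round(4))
c=b["img"][130:330,215:415]
cv2.imwrite("pics/c1.png",cv2.resize(c,(600,600),interpolation=cv2.INTER_CUBIC))
E
```

```text
top
(array([279. , 270.5]), (17, 16)) 0.63 [0.4841 0.1468]
(array([306.5, 214. ]), (18, 19)) 0.62 [0.5911 0.0969]
(array([221.5, 215.5]), (16, 18)) 0.61 [0.5846 0.2568]
(array([336. , 190.5]), (17, 18)) 0.5 [0.6384 0.0402]
(array([224.5, 184. ]), (16, 17)) 0.5 [0.6461 0.2541]
scene
(array([317.5, 185. ]), (16, 15)) 0.77 [0.486 0.145]
(array([311.5, 278. ]), (18, 19)) 0.76 [0.69   0.2806]
(array([231. , 199.5]), (17, 16)) 0.71 [0.638  0.0418]
(array([332.5, 257.5]), (18, 18)) 0.57 [0.6297 0.2816]
(array([266.5, 201. ]), (16, 15)) 0.5 [0.5944 0.0979]
[317.5 185. ] [279.  270.5] [0.4851 0.1457 0.0526] 0.0022
[311.5 278. ] [224.5 184. ] [0.6604 0.2619 0.0085] 0.0019
[231.  199.5] [336.  190.5] [0.6393 0.0406 0.0539] 0.0036
[332.5 257.5] [221.5 215.5] [0.5949 0.2639 0.0086] 0.0001
[266.5 201. ] [306.5 214. ] [0.5929 0.0963 0.0511] 0.0006
socket [array([0.5228, 0.0519, 0.0746]), np.float64(0.0047)] (array([332.5, 249. ]), (24, 23))
grease_tin 0.71 [0.416 0.413 0.03 ]
brake_pad 0.72 [0.781 0.136 0.03 ]
wrench 0.88 [0.635 0.45  0.03 ]
tray [0.7046 0.1859 0.068 ]
tray [ 0.6433 -0.0826  0.068 ]
tray [0.4801 0.2368 0.068 ]
tray [ 0.4185 -0.0301  0.068 ]
```

View pics/c1.png

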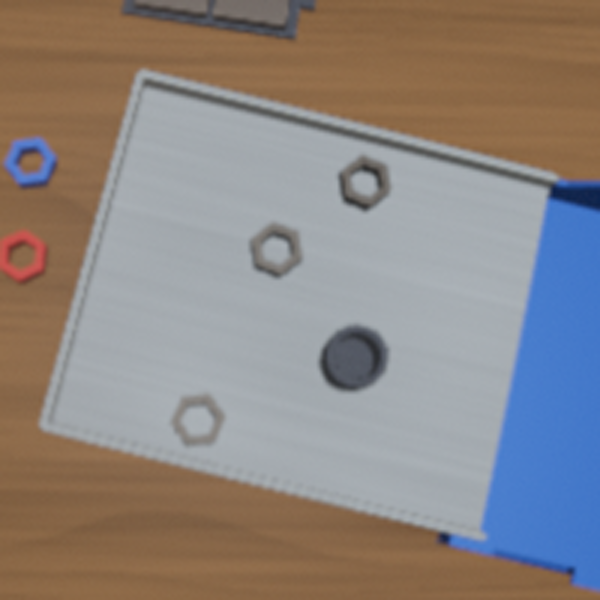

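Two views agree: the nuts sit at z≈0.052 (expected 0.053). The crop confirms the three grey nuts on the tray at (364,183), (276,249) and (198,419), while the blue and red ones are on the bench at z≈0.0085. Next is a helper that gives tool-frame moves to tray coordinates.

```bash
cat >> h.py <<'E'
from scipy.spatial.transform import Rotation as Ro
C0=np.array([.5616,.0775]);d=np.array([.224,.975]);d/=np.linalg.norm(d);YT=d;XT=np.array([d[1],-d[0]])
W=lambda x,y:C0+x*XT+y*YT
TR=lambda w:np.array([(np.array(w)[:2]-C0)@XT,(np.array(w)[:2]-C0)@YT])
def go(*pts):  # tray x,y,tcp z
    s=readout.state();R=Ro.from_quat(s["ee_rot"]).as_matrix()
    print("t",round(s["t"],2),"pos",s["position"].round(4),"tray",TR(s["position"]).round(4),"w",round(s["width"],4),"F",s["force"].round(1))
    best=[]
    for sg in(1,-1):
        t=np.r_[XT,0]*sg; best.append(np.degrees(np.arctan2(-(R.T@t)[1],(R.T@t)[2])))
    print("R cols",R.round(2).tolist(),"twist options",np.round(best,1),"j6",s["joint_positions"][[0,5]].round(2))
    for x,y,z in pts: print((x,y,z),"->",(R.T@(np.r_[W(x,y),z]-s["position"])).round(4))
E
python3 - <<'E'
from h import *
for n,w in dict(A=(.485,.146),B=(.592,.0965),C=(.639,.041),S=(.523,.052)).items(): print(n,TR(w).round(4))
go((.084,.04,.2),(.084,.04,.11))
E
```

```text
A [-0.09    0.0496]
B [0.0254 0.0253]
C [ 0.0836 -0.0182]
S [-0.0319 -0.0335]
t 1.25 pos [0.1965 0.5669 0.2533] tray [-0.4654  0.3952] w 0.0853 F [0.6 0.5 0.5]
R cols [[-0.0, 0.94, -0.33], [-0.0, -0.33, -0.94], [-1.0, 0.0, 0.0]] twist options [-96.2  83.8] j6 [ 1.57 -0.33]
(0.084, 0.04, 0.2) -> [0.0533 0.5844 0.2939]
(0.084, 0.04, 0.11) -> [0.1433 0.5844 0.2939]
```

Call:
servo_tool(deltas=[{"travel": [0,0.035,0.018],"twist": 9},{"travel": [0,0.08,0.04],"twist": 18},{"travel": [0,0.125,0.063],"twist": 27},{"travel": [0.005,0.17,0.085],"twist": 36},{"travel": [0.01,0.215,0.108],"twist": 45},{"travel": [0.015,0.26,0.13],"twist": 54},{"travel": [0.02,0.305,0.153],"twist": 63},{"travel": [0.025,0.35,0.176],"twist": 72},{"travel": [0.03,0.395,0.2],"twist": 80},{"travel": [0.035,0.44,0.22],"twist": 83.8}], grip=0.12)

```text
t: 2.5
position: [0.5412, 0.2135, 0.2185]
ee_rot: [0.703, -0.08, -0.702, -0.081]
force: [0.1, 0.8, -0.1]
width: 0.0101
```

```bash
python3 - <<'E'
from h import *
go((.084,.04,.2),(.084,.04,.11),(.084,.04,.085))
E
```

```text
t 2.5 pos [0.5412 0.2135 0.2185] tray [-0.0503  0.1279] w 0.0101 F [ 0.1  0.8 -0.1]
R cols [[0.0, -0.23, -0.97], [0.0, -0.97, 0.23], [-1.0, -0.0, -0.0]] twist options [179.8  -0.2] j6 [ 0.72 -0.95]
(0.084, 0.04, 0.2) -> [ 0.0185  0.0876 -0.1345]
(0.084, 0.04, 0.11) -> [ 0.1085  0.0876 -0.1345]
(0.084, 0.04, 0.085) -> [ 0.1335  0.0876 -0.1345]
```

Call:
servo_tool(deltas=[{"travel": [0,0.02,-0.03],"twist": 0},{"travel": [0,0.045,-0.065],"twist": 0},{"travel": [0.01,0.07,-0.1],"twist": 0},{"travel": [0.03,0.09,-0.125],"twist": 0},{"travel": [0.05,0.097,-0.134],"twist": 0},{"travel": [0.08,0.097,-0.134],"twist": 0},{"travel": [0.1,0.097,-0.134],"twist": 0},{"travel": [0.118,0.097,-0.134],"twist": 0},{"travel": [0.118,0.097,-0.134],"twist": 0},{"travel": [0.118,0.097,-0.134],"twist": 0}])

```text
t: 3.75
position: [0.6496, 0.0906, 0.1016]
ee_rot: [0.703, -0.079, -0.702, -0.079]
force: [-0.1, -0.4, 0.3]
width: 0.0102
```

```bash
python3 - <<'E'
from h import *
go((.084,.03,.075),(.084,-.148,.075))
a=snapshot("scene");b=snapshot("top")
c=a["img"][110:270,150:360];d=b["img"][130:330,230:430]
cv2.imwrite("pics/c2.png",np.hstack([cv2.resize(c,(400,305),interpolation=3),cv2.resize(d,(305,305),interpolation=3)]))
P=readout.state()["position"]; print([proj(a,P-[0,0,k])-[150,110] for k in(.0,.022)])
E
```

```text
t 3.75 pos [0.6496 0.0906 0.1016] tray [0.0828 0.0325] w 0.0102 F [-0.1 -0.4  0.3]
R cols [[0.0, -0.22, -0.97], [0.0, -0.97, 0.22], [-1.0, -0.0, -0.0]] twist options [-180.    0.] j6 [ 0.44 -0.67]
(0.084, 0.03, 0.075) -> [ 0.0266  0.0025 -0.0011]
(0.084, -0.148, 0.075) -> [ 0.0265  0.1805 -0.001 ]
[array([94.13478452, 84.59340132]), array([94.46950647, 93.38715015])]
```

View pics/c2.png

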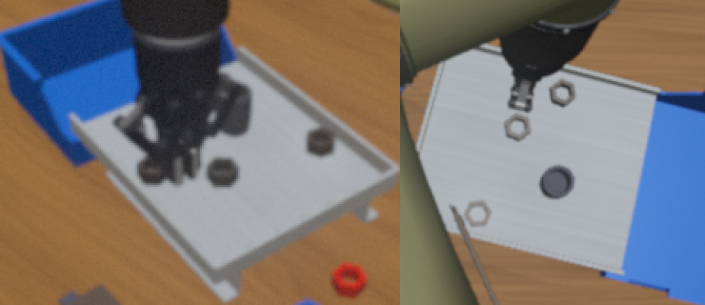

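The fingertip shows at crop (185,180), which matches the projected tip 22 mm ahead of the TCP. Nut C (150,170) lies in front of it and the rim is clear. I'll descend and push.

Call:
servo_tool(deltas=[{"travel": [0.012,0,0],"twist": 0},{"travel": [0.022,0,0],"twist": 0},{"travel": [0.027,0,0],"twist": 0},{"travel": [0.027,0,0],"twist": 0},{"travel": [0.027,0.007,0],"twist": 0},{"travel": [0.027,0.015,0],"twist": 0},{"travel": [0.027,0.025,0],"twist": 0},{"travel": [0.027,0.037,0],"twist": 0},{"travel": [0.027,0.05,0],"twist": 0},{"travel": [0.027,0.062,0],"twist": 0}])

```text
t: 5.1
position: [0.635, 0.0289, 0.0734]
ee_rot: [0.703, -0.08, -0.703, -0.08]
force: [0.3, 0.6, 0.8]
width: 0.0101
```

```bash
python3 - <<'E'
from h import *
go((.084,-.148,.0735))
a=snapshot("scene");b=snapshot("top")
for p,z in((a,.053),(b,.061)): print([(round(e["score"],2),TR(atz(p,e["xy"],z)).round(3)) for e in finder.cut_out("nut_a",p)])
E
```

```text
t 5.1 pos [0.635  0.0289 0.0734] tray [ 0.0824 -0.0309] w 0.0101 F [0.3 0.6 0.8]
R cols [[0.0, -0.22, -0.97], [-0.0, -0.97, 0.22], [-1.0, 0.0, -0.0]] twist options [180.  -0.] j6 [ 0.36 -0.59]
(0.084, -0.148, 0.0735) -> [-1.000e-04  1.171e-01 -1.600e-03]
[(0.83, array([0.083, 0.226])), (0.73, array([0.018, 0.029])), (0.72, array([0.015, 0.208]))]
[(0.65, array([ 0.076, -0.062])), (0.5, array([0.032, 0.03 ]))]
```

Call:
servo_tool(deltas=[{"travel": [0,0.012,0],"twist": 0},{"travel": [0,0.024,0],"twist": 0},{"travel": [0,0.036,0],"twist": 0},{"travel": [0,0.048,0],"twist": 0},{"travel": [0,0.06,0],"twist": 0},{"travel": [0,0.072,0],"twist": 0},{"travel": [0,0.084,0],"twist": 0},{"travel": [0,0.096,0],"twist": 0},{"travel": [0,0.108,0],"twist": 0},{"travel": [0,0.117,0],"twist": 0}])

```text
t: 6.55
position: [0.6088, -0.085, 0.0733]
ee_rot: [-0.703, 0.08, 0.703, 0.08]
force: [0.3, 0.6, -0.0]
width: 0.0098
```

```bash
python3 - <<'E'
from h import *
go((.0254,.078,.0735))
a=snapshot("scene");b=snapshot("top")
for p,z in((a,.053),(b,.061)): print([(round(e["score"],2),TR(atz(p,e["xy"],z)).round(3),TR(atz(p,e["xy"],.014)).round(3)) for e in finder.cut_out("nut_a",p)])
c=a["img"][80:240,140:350];d=b["img"][130:330,300:500]
cv2.imwrite("pics/c3.png",np.hstack([cv2.resize(c,(400,305),interpolation=3),cv2.resize(d,(305,305),interpolation=3)]))
E
```

```text
t 6.55 pos [ 0.6088 -0.085   0.0733] tray [ 0.0824 -0.1478] w 0.0098 F [ 0.3  0.6 -0. ]
R cols [[-0.0, -0.22, -0.97], [-0.0, -0.97, 0.22], [-1.0, 0.0, 0.0]] twist options [180.  -0.] j6 [ 0.19 -0.41]
(0.0254, 0.078, 0.0735) -> [-2.000e-04 -2.258e-01  5.700e-02]
[(0.73, array([0.077, 0.224]), array([0.055, 0.203])), (0.7, array([-0.088,  0.051]), array([-0.122,  0.018])), (0.6, array([ 0.097, -0.139]), array([ 0.076, -0.186])), (0.52, array([0.017, 0.023]), array([-0.01 , -0.012])), (0.48, array([0.016, 0.211]), array([-0.011,  0.188]))]
[(0.64, array([-0.025,  0.182]), array([-0.018,  0.191])), (0.5, array([0.043, 0.194]), array([0.054, 0.204])), (0.42, array([-0.101,  0.048]), array([-0.099,  0.048]))]
```

View pics/c3.png

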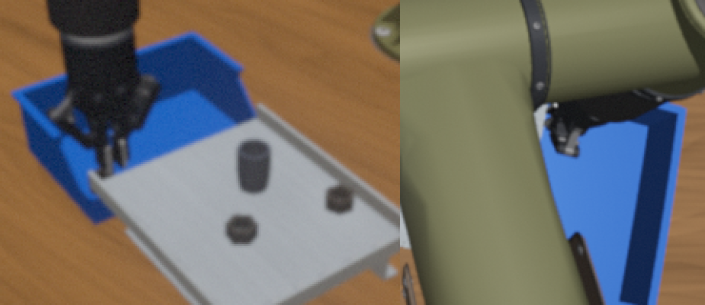

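The nut has gone from the tray edge, with a detection consistent with the bin floor, and nuts B (240,228) and A (340,198) and the socket haven't moved. Next is B.

Call:
servo_tool(deltas=[{"travel": [-0.03,0.003,0],"twist": 0},{"travel": [-0.065,0,0],"twist": 0},{"travel": [-0.08,-0.04,0.01],"twist": 0},{"travel": [-0.08,-0.09,0.03],"twist": 0},{"travel": [-0.08,-0.14,0.045],"twist": 0},{"travel": [-0.08,-0.19,0.055],"twist": 0},{"travel": [-0.075,-0.22,0.057],"twist": 0},{"travel": [-0.055,-0.223,0.057],"twist": 0},{"travel": [-0.03,-0.223,0.057],"twist": 0},{"travel": [-0.02,-0.223,0.057],"twist": 0}])

```text
t: 8.0
position: [0.6023, 0.1451, 0.0906]
ee_rot: [-0.701, 0.08, 0.704, 0.079]
force: [-0.4, -0.7, 0.1]
width: 0.0105
```

```bash
python3 - <<'E'
from h import *
go((.0254,.075,.0735),(.0254,-.148,.0735))
a=snapshot("scene");b=snapshot("top")
for p,z in((a,.053),(b,.061)): print([(round(e["score"],2),TR(atz(p,e["xy"],z)).round(3),TR(atz(p,e["xy"],.014)).round(3)) for e in finder.cut_out("nut_a",p)])
E
```

```text
t 8.0 pos [0.6023 0.1451 0.0906] tray [0.0245 0.075 ] w 0.0105 F [-0.4 -0.7  0.1]
R cols [[-0.0, -0.22, -0.97], [-0.0, -0.97, 0.22], [-1.0, 0.0, 0.0]] twist options [180.  -0.] j6 [ 0.56 -0.78]
(0.0254, 0.075, 0.0735) -> [ 0.0171 -0.0001 -0.001 ]
(0.0254, -0.148, 0.0735) -> [ 0.0176  0.2229 -0.001 ]
[(0.81, array([0.078, 0.219]), array([0.056, 0.198])), (0.62, array([0.015, 0.212]), array([-0.012,  0.19 ])), (0.52, array([0.027, 0.021]), array([ 0.001, -0.015])), (0.48, array([-0.088,  0.054]), array([-0.122,  0.021]))]
[(0.68, array([-0.083,  0.051]), array([-0.08 ,  0.051])), (0.46, array([0.027, 0.033]), array([0.038, 0.032])), (0.44, array([ 0.084, -0.164]), array([ 0.098, -0.178]))]
```

Call:
servo_tool(deltas=[{"travel": [0.01,0,0],"twist": 0},{"travel": [0.017,0,0],"twist": 0},{"travel": [0.017,0,0],"twist": 0},{"travel": [0.017,0.008,0],"twist": 0},{"travel": [0.017,0.018,0],"twist": 0},{"travel": [0.017,0.028,0],"twist": 0},{"travel": [0.017,0.04,0],"twist": 0},{"travel": [0.017,0.052,0],"twist": 0},{"travel": [0.017,0.064,0],"twist": 0},{"travel": [0.017,0.076,0],"twist": 0}])

```text
t: 9.45
position: [0.5862, 0.0711, 0.0764]
ee_rot: [0.703, -0.08, -0.703, -0.08]
force: [-0.4, 0.7, 0.7]
width: 0.0104
```

```bash
python3 - <<'E'
from h import *
go((.0254,-.148,.0735))
a=snapshot("scene")
print([(round(e["score"],2),TR(atz(a,e["xy"],.053)).round(3)) for e in finder.cut_out("nut_a",a)])
cv2.imwrite("pics/c4.png",cv2.resize(a["img"][80:240,140:350],(525,400),interpolation=3))
E
```

```text
t 9.45 pos [0.5862 0.0711 0.0764] tray [ 0.0254 -0.0008] w 0.0104 F [-0.4  0.7  0.7]
R cols [[0.0, -0.22, -0.97], [-0.0, -0.97, 0.22], [-1.0, -0.0, -0.0]] twist options [-180.    0.] j6 [ 0.46 -0.69]
(0.0254, -0.148, 0.0735) -> [2.900e-03 1.472e-01 1.000e-04]
[(0.77, array([-0.086,  0.049])), (0.63, array([0.013, 0.214])), (0.51, array([ 0.093, -0.142])), (0.49, array([0.078, 0.226]))]
```

View pics/c4.png

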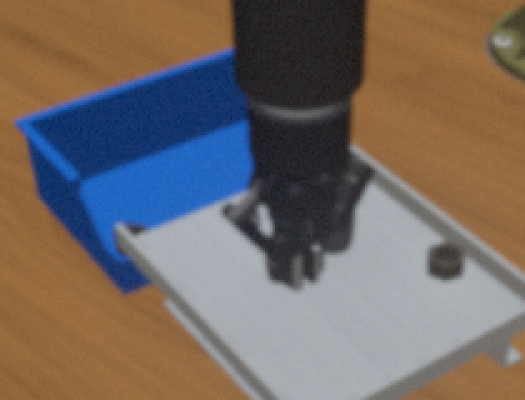

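C now shows in the bin behind the rim at (135,230). B sits hidden in front of the fingers. The finger linkage spreads about ±42 mm along the jaw axis at close to socket height, so passing the socket this way is risky. I'll back off, turn the gripper 90° and push with the narrow, shut fingers.

Call:
servo_tool(deltas=[{"travel": [0,-0.015,0],"twist": 0},{"travel": [-0.01,-0.03,0],"twist": -10},{"travel": [-0.03,-0.03,0],"twist": -20},{"travel": [-0.05,-0.03,0],"twist": -30},{"travel": [-0.05,-0.03,0],"twist": -40},{"travel": [-0.05,-0.03,0],"twist": -50},{"travel": [-0.05,-0.03,0],"twist": -60},{"travel": [-0.05,-0.03,0],"twist": -70},{"travel": [-0.05,-0.03,0],"twist": -80},{"travel": [-0.05,-0.03,0],"twist": -90}], grip=0)

```text
t: 10.8
position: [0.5932, 0.1023, 0.1261]
ee_rot: [-0.551, -0.442, 0.552, -0.442]
force: [-0.6, 1.0, -0.6]
width: -0.0004
```

```bash
python3 - <<'E'
from h import *
go((.0254,.032,.073),(.0254,-.148,.073))
a=snapshot("scene");b=snapshot("top")
for p,z in((a,.053),(b,.061)): print([(round(e["score"],2),np.round(e["xy"]),TR(atz(p,e["xy"],z)).round(3)) for e in finder.cut_out("nut_a",p)])
print([(e["score"],TR(atz(b,e["xy"],.097)).round(3)) for e in finder.cut_out("socket",b)])
cv2.imwrite("pics/c5.png",np.hstack([cv2.resize(a["img"][80:240,140:350],(400,305),interpolation=3),cv2.resize(b["img"][130:330,230:430],(400,400),interpolation=3)[:305]]))
E
```

```text
t 10.8 pos [0.5932 0.1023 0.1261] tray [0.0252 0.0312] w -0.0004 F [-0.6  1.  -0.6]
R cols [[-0.0, 0.98, -0.22], [-0.0, -0.22, -0.98], [-1.0, -0.0, 0.0]] twist options [-89.6  90.4] j6 [0.5  0.85]
(0.0254, 0.032, 0.073) -> [ 0.0531  0.0002 -0.0008]
(0.0254, -0.148, 0.073) -> [ 0.0531 -0.0011  0.1792]
[(0.8, array([308., 277.]), array([0.083, 0.222])), (0.64, array([255., 187.]), array([ 0.022, -0.022])), (0.59, array([336., 256.]), array([0.015, 0.215])), (0.46, array([318., 184.]), array([-0.093,  0.047]))]
[(0.65, array([410., 211.]), array([ 0.079, -0.167])), (0.58, array([331., 221.]), array([ 0.022, -0.022])), (0.52, array([281., 268.]), array([-0.085,  0.047]))]
[(0.68, array([-0.033, -0.035]))]
```

View pics/c5.png

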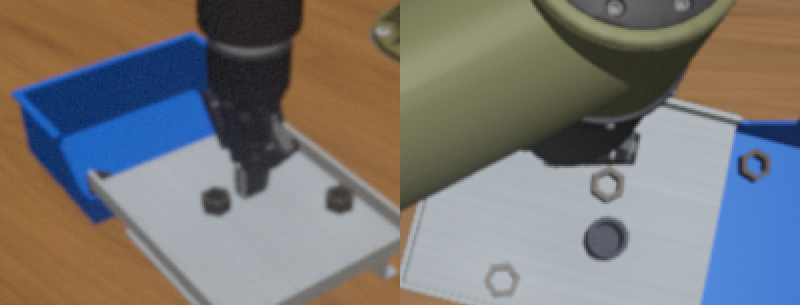

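C is clearly in the bin (top crop 755,163). B is at tray (0.022,-0.023), the socket is unmoved and the tool is behind B. I'll descend and push.

Call:
servo_tool(deltas=[{"travel": [0.02,-0.003,0],"twist": 0},{"travel": [0.042,-0.003,0],"twist": 0},{"travel": [0.053,-0.003,0],"twist": 0},{"travel": [0.053,-0.003,0],"twist": 0},{"travel": [0.053,-0.003,0.01],"twist": 0},{"travel": [0.053,-0.003,0.02],"twist": 0},{"travel": [0.053,-0.003,0.03],"twist": 0},{"travel": [0.053,-0.003,0.042],"twist": 0},{"travel": [0.053,-0.003,0.054],"twist": 0},{"travel": [0.053,-0.003,0.066],"twist": 0}])

```text
t: 12.3
position: [0.5755, 0.0368, 0.0737]
ee_rot: [0.553, 0.44, -0.553, 0.441]
force: [1.4, 1.4, 2.5]
width: -0.0001
```

```bash
python3 - <<'E'
from h import *
go((.022,-.15,.073))
a=snapshot("scene");b=snapshot("top")
for p,z in((a,.053),(b,.061)): print([(round(e["score"],2),np.round(e["xy"]),TR(atz(p,e["xy"],z)).round(3)) for e in finder.cut_out("nut_a",p)])
print([(e["score"],TR(atz(b,e["xy"],.097)).round(3)) for e in finder.cut_out("socket",b)])
E
```

```text
t 12.3 pos [0.5755 0.0368 0.0737] tray [ 0.0226 -0.0366] w -0.0001 F [1.4 1.4 2.5]
R cols [[0.0, 0.97, -0.22], [0.0, -0.22, -0.97], [-1.0, 0.0, -0.0]] twist options [-90.  90.] j6 [0.41 0.93]
(0.022, -0.15, 0.073) -> [ 0.0007 -0.0007  0.1134]
[(0.79, array([309., 275.]), array([0.078, 0.219])), (0.62, array([333., 253.]), array([0.012, 0.207])), (0.59, array([244., 178.]), array([ 0.024, -0.058])), (0.58, array([418., 346.]), array([0.034, 0.414])), (0.46, array([316., 184.]), array([-0.088,  0.046])), (0.39, array([195., 170.]), array([ 0.095, -0.143]))]
[(0.58, array([409., 217.]), array([ 0.067, -0.167])), (0.44, array([285., 270.]), array([-0.086,  0.039]))]
[(0.64, array([-0.036, -0.034]))]
```

Call:
servo_tool(deltas=[{"travel": [0,0,0.011],"twist": 0},{"travel": [0,0,0.022],"twist": 0},{"travel": [0,0,0.033],"twist": 0},{"travel": [0,0,0.044],"twist": 0},{"travel": [0,0,0.055],"twist": 0},{"travel": [0,0,0.066],"twist": 0},{"travel": [0,0,0.077],"twist": 0},{"travel": [0,0,0.088],"twist": 0},{"travel": [0,0,0.1],"twist": 0},{"travel": [0,0,0.108],"twist": 0}])

```text
t: 13.8
position: [0.5509, -0.0687, 0.0732]
ee_rot: [-0.553, -0.44, 0.553, -0.44]
force: [-0.9, -0.5, -0.6]
width: -0.0001
```

```bash
python3 - <<'E'
from h import *
go((-.089,.105,.15),(-.089,.105,.09))
a=snapshot("scene");b=snapshot("top")
for p,z in((a,.053),(b,.061)): print([(round(e["score"],2),np.round(e["xy"]),TR(atz(p,e["xy"],z)).round(3),TR(atz(p,e["xy"],.014)).round(3)) for e in finder.cut_out("nut_a",p)])
print([(e["score"],TR(atz(b,e["xy"],.097)).round(3)) for e in finder.cut_out("socket",b)])
E
```

```text
t 13.8 pos [ 0.5509 -0.0687  0.0732] tray [ 0.0223 -0.1449] w -0.0001 F [-0.9 -0.5 -0.6]
R cols [[-0.0, 0.97, -0.22], [-0.0, -0.22, -0.97], [-1.0, -0.0, 0.0]] twist options [-90.  90.] j6 [0.24 1.11]
(-0.089, 0.105, 0.15) -> [-0.0769 -0.1114 -0.2498]
(-0.089, 0.105, 0.09) -> [-0.0169 -0.1114 -0.2498]
[(0.79, array([332., 256.]), array([0.018, 0.21 ]), array([-0.008,  0.188])), (0.59, array([310., 274.]), array([0.076, 0.22 ]), array([0.053, 0.198])), (0.57, array([213., 293.]), array([0.228, 0.156]), array([0.216, 0.13 ])), (0.53, array([318., 184.]), array([-0.092,  0.047]), array([-0.126,  0.013])), (0.4, array([190., 172.]), array([ 0.107, -0.144]), array([ 0.087, -0.191]))]
[(0.6, array([227., 190.]), array([0.033, 0.183]), array([0.044, 0.191]))]
[]
```

Call:
servo_tool(deltas=[{"travel": [-0.035,0,-0.003],"twist": 0},{"travel": [-0.075,0,-0.003],"twist": 0},{"travel": [-0.085,-0.025,-0.05],"twist": 0},{"travel": [-0.085,-0.05,-0.1],"twist": 0},{"travel": [-0.085,-0.075,-0.15],"twist": 0},{"travel": [-0.085,-0.095,-0.2],"twist": 0},{"travel": [-0.085,-0.111,-0.234],"twist": 0},{"travel": [-0.065,-0.111,-0.237],"twist": 0},{"travel": [-0.04,-0.111,-0.237],"twist": 0},{"travel": [-0.03,-0.111,-0.237],"twist": 0}])

```text
t: 15.3
position: [0.4953, 0.1881, 0.1017]
ee_rot: [-0.552, -0.441, 0.554, -0.441]
force: [-0.2, -0.2, -0.0]
width: -0.0
```

```bash
python3 - <<'E'
from h import *
go((-.089,.092,.073),(-.089,-.148,.073))
a=snapshot("scene");b=snapshot("top")
for p,z in((a,.053),(b,.061)): print([(round(e["score"],2),np.round(e["xy"]),TR(atz(p,e["xy"],z)).round(3),TR(atz(p,e["xy"],.014)).round(3)) for e in finder.cut_out("nut_a",p)])
print([(e["score"],TR(atz(b,e["xy"],.097)).round(3)) for e in finder.cut_out("socket",b)])
cv2.imwrite("pics/c6.png",np.hstack([cv2.resize(a["img"][80:240,140:350],(400,305),interpolation=3),cv2.resize(b["img"][130:330,250:450],(400,400),interpolation=3)[:305]]))
E
```

```text
t 15.3 pos [0.4953 0.1881 0.1017] tray [-0.0894  0.0929] w -0.0 F [-0.2 -0.2 -0. ]
R cols [[-0.0, 0.97, -0.22], [-0.0, -0.22, -0.97], [-1.0, -0.0, 0.0]] twist options [-89.9  90.1] j6 [0.74 0.6 ]
(-0.089, 0.092, 0.073) -> [0.0287 0.0004 0.0009]
(-0.089, -0.148, 0.073) -> [2.910e-02 2.000e-04 2.409e-01]
[(0.55, array([318., 187.]), array([-0.085,  0.055]), array([-0.118,  0.022])), (0.51, array([311., 272.]), array([0.072, 0.217]), array([0.05 , 0.195])), (0.47, array([334., 256.]), array([0.016, 0.213]), array([-0.01 ,  0.191])), (0.43, array([217., 161.]), array([ 0.038, -0.144]), array([ 0.013, -0.191]))]
[(0.53, array([405., 214.]), array([ 0.072, -0.16 ]), array([ 0.086, -0.173])), (0.5, array([398., 241.]), array([ 0.017, -0.154]), array([ 0.027, -0.168]))]
[(0.83, array([-0.033, -0.036]))]
```

View pics/c6.png

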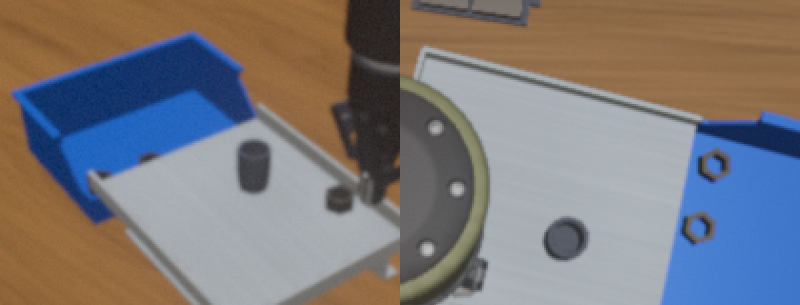

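Both pushed nuts are in the bin (top crop 713,165 and 698,228), the socket is unmoved and the finger is behind A (340,200). I'll push A.

Call:
servo_tool(deltas=[{"travel": [0.015,0,0],"twist": 0},{"travel": [0.028,0,0],"twist": 0},{"travel": [0.028,0,0],"twist": 0},{"travel": [0.028,0,0.008],"twist": 0},{"travel": [0.028,0,0.018],"twist": 0},{"travel": [0.028,0,0.028],"twist": 0},{"travel": [0.028,0,0.04],"twist": 0},{"travel": [0.028,0,0.052],"twist": 0},{"travel": [0.028,0,0.064],"twist": 0},{"travel": [0.028,0,0.076],"twist": 0}])

```text
t: 16.8
position: [0.4791, 0.1133, 0.0756]
ee_rot: [0.553, 0.44, -0.553, 0.441]
force: [0.5, 0.6, 2.0]
width: 0.0002
```

```bash
python3 - <<'E'
from h import *
go((-.089,-.15,.073))
a=snapshot("scene");b=snapshot("top")
for p,z in((a,.053),(b,.061)): print([(round(e["score"],2),np.round(e["xy"]),TR(atz(p,e["xy"],z)).round(3)) for e in finder.cut_out("nut_a",p)])
print([(e["score"],TR(atz(b,e["xy"],.097)).round(3)) for e in finder.cut_out("socket",b)])
E
```

```text
t 16.8 pos [0.4791 0.1133 0.0756] tray [-0.0884  0.0164] w 0.0002 F [0.5 0.6 2. ]
R cols [[0.0, 0.97, -0.22], [0.0, -0.22, -0.97], [-1.0, 0.0, -0.0]] twist options [-90.  90.] j6 [0.64 0.7 ]
(-0.089, -0.15, 0.073) -> [ 0.0025 -0.0006  0.1664]
[(0.75, array([310., 276.]), array([0.079, 0.221])), (0.73, array([334., 253.]), array([0.011, 0.208])), (0.64, array([301., 174.]), array([-0.083,  0.001])), (0.44, array([219., 162.]), array([ 0.036, -0.139]))]
[(0.69, array([406., 211.]), array([ 0.078, -0.159])), (0.69, array([395., 246.]), array([ 0.007, -0.152])), (0.59, array([226., 181.]), array([0.049, 0.19 ])), (0.56, array([226., 217.]), array([-0.018,  0.171]))]
[(0.42, array([-0.012, -0.22 ]))]
```

Call:
servo_tool(deltas=[{"travel": [0.001,0.001,0.01],"twist": 0},{"travel": [0.002,0.002,0.02],"twist": 0},{"travel": [0.002,0.002,0.03],"twist": 0},{"travel": [0.002,0.002,0.04],"twist": 0},{"travel": [0.002,0.002,0.05],"twist": 0},{"travel": [0.002,0.002,0.06],"twist": 0},{"travel": [0.002,0.002,0.07],"twist": 0},{"travel": [0.002,0.002,0.08],"twist": 0},{"travel": [0.002,0.002,0.09],"twist": 0},{"travel": [0.002,0.002,0.1],"twist": 0}])

```text
t: 18.3
position: [0.4595, 0.0159, 0.0746]
ee_rot: [0.554, 0.44, -0.552, 0.441]
force: [0.7, 3.1, 5.4]
width: -0.0
```

```bash
python3 - <<'E'
from h import *
go((-.085,-.15,.073))
a=snapshot("scene");b=snapshot("top")
for p,z in((a,.053),(b,.061)): print([(round(e["score"],2),np.round(e["xy"]),TR(atz(p,e["xy"],z)).round(3)) for e in finder.cut_out("nut_a",p)])
print([(e["score"],TR(atz(a,e["xy"],.071)).round(3)) for e in finder.cut_out("socket",a)])
E
```

```text
t 18.3 pos [0.4595 0.0159 0.0746] tray [-0.0857 -0.0829] w -0.0 F [0.7 3.1 5.4]
R cols [[0.0, 0.97, -0.22], [0.0, -0.22, -0.97], [-1.0, 0.0, -0.0]] twist options [-90.  90.] j6 [0.48 0.87]
(-0.085, -0.15, 0.073) -> [0.0015 0.0007 0.0671]
[(0.65, array([310., 274.]), array([0.075, 0.218])), (0.53, array([332., 257.]), array([0.02 , 0.213])), (0.45, array([268., 152.]), array([-0.076, -0.108])), (0.41, array([196., 171.]), array([ 0.094, -0.139])), (0.37, array([217., 163.]), array([ 0.042, -0.138]))]
[(0.58, array([224., 184.]), array([0.042, 0.193])), (0.52, array([409., 210.]), array([ 0.08 , -0.165])), (0.42, array([225., 211.]), array([-0.007,  0.176]))]
[(0.6, array([-0.038, -0.038]))]
```

Call:
servo_tool(deltas=[{"travel": [0,0,0.008],"twist": 0},{"travel": [0,0,0.017],"twist": 0},{"travel": [0,0,0.026],"twist": 0},{"travel": [0,0,0.035],"twist": 0},{"travel": [0,0,0.044],"twist": 0},{"travel": [0,0,0.053],"twist": 0},{"travel": [0,0,0.062],"twist": 0},{"travel": [0,0,0.066],"twist": 0},{"travel": [-0.03,0,0.066],"twist": 0},{"travel": [-0.06,0,0.066],"twist": 0}])

```text
t: 19.8
position: [0.4436, -0.0485, 0.1339]
ee_rot: [-0.553, -0.441, 0.553, -0.44]
force: [-0.1, 1.4, -0.0]
width: 0.0001
```

Call:
servo_tool(deltas=[{"travel": [-0.03,0,-0.01],"twist": 0},{"travel": [-0.07,0,-0.03],"twist": 0},{"travel": [-0.09,-0.01,-0.08],"twist": 0},{"travel": [-0.09,-0.02,-0.13],"twist": 0},{"travel": [-0.09,-0.03,-0.18],"twist": 0},{"travel": [-0.09,-0.04,-0.23],"twist": 0},{"travel": [-0.09,-0.05,-0.28],"twist": 0},{"travel": [-0.09,-0.05,-0.3],"twist": 0},{"travel": [-0.09,-0.05,-0.3],"twist": 0},{"travel": [-0.09,-0.05,-0.3],"twist": 0}])

```text
t: 21.05
position: [0.4625, 0.2545, 0.2234]
ee_rot: [-0.553, -0.44, 0.553, -0.44]
force: [0.3, -0.9, 0.0]
width: -0.0002
```

```bash
python3 - <<'E'
from h import *
go()
a=snapshot("scene");b=snapshot("top")
for p,z in((a,.014),(b,.014)):
  print([(round(e["score"],2),np.round(e["xy"]),(TR(atz(p,e["xy"],z))+[0,.2125]).round(3)) for e in finder.cut_out("nut_a",p)])
  print([(e["score"],TR(atz(p,e["xy"],.075)).round(3)) for e in finder.cut_out("socket",p)])
for n in("grease_tin","brake_pad","wrench"): print(n,[atz(b,e["xy"],.03).round(3) for e in finder.cut_out(n,b)])
cv2.imwrite("pics/c7.png",np.hstack([cv2.resize(a["img"][80:240,140:350],(400,305),interpolation=3),cv2.resize(b["img"][160:350,310:510],(400,380),interpolation=3)[:305]]))
E
```

```text
t 21.05 pos [0.4625 0.2545 0.2234] tray [-0.1362  0.1503] w -0.0002 F [ 0.3 -0.9  0. ]
R cols [[0.0, 0.97, -0.22], [-0.0, -0.22, -0.97], [-1.0, 0.0, 0.0]] twist options [-90.  90.] j6 [0.88 0.46]
[(0.8, array([311., 276.]), array([0.055, 0.414])), (0.7, array([331., 254.]), array([-0.009,  0.397])), (0.54, array([194., 174.]), array([0.082, 0.035])), (0.52, array([218., 162.]), array([0.012, 0.025])), (0.51, array([254., 151.]), array([-0.082,  0.04 ]))]
[(0.9, array([-0.029, -0.034]))]
[(0.68, array([392., 294.]), array([-0.079,  0.035])), (0.66, array([411., 208.]), array([0.099, 0.03 ])), (0.59, array([395., 245.]), array([0.018, 0.048])), (0.57, array([222., 187.]), array([0.046, 0.415])), (0.53, array([222., 212.]), array([-0.004,  0.401]))]
[(0.67, array([-0.032, -0.038]))]
grease_tin []
brake_pad [array([0.782, 0.143, 0.03 ])]
wrench [array([0.711, 0.468, 0.03 ]), array([ 0.543, -0.021,  0.03 ]), array([ 0.441, -0.051,  0.03 ])]
```

View pics/c7.png

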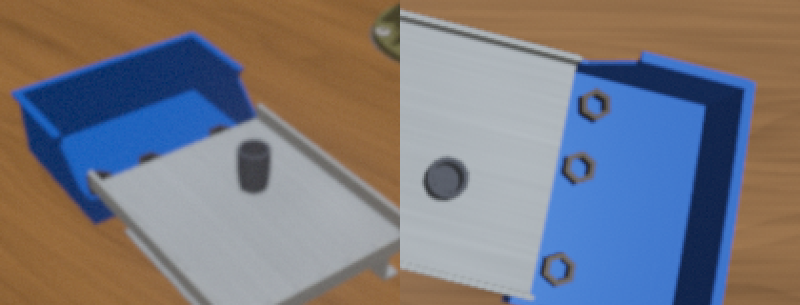

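```bash
python3 - <<'E'
from h import *
a=snapshot("scene");b=snapshot("top")
for u,v in[((194,174),(411,208)),((218,162),(395,245)),((254,151),(392,294))]: print(tri(a,u,b,v))
print([np.round(e["xy"]) for e in finder.cut_out("grease_tin",a)],[np.round(e["xy"]) for e in finder.cut_out("wrench",a)])
print(manip.hand_in())
E
```

```text
(array([ 0.61132318, -0.11247753,  0.02477166]), np.float64(0.014939775881962193))
(array([ 0.54285407, -0.08765581,  0.02643956]), np.float64(0.011726449869801044))
(array([ 0.44276867, -0.07622339,  0.01292472]), np.float64(0.0033236275876730994))
[array([443., 230.]), array([419., 339.])] [array([416., 339.])]
the job is handed in; nothing more can be done
None
```

I pushed all three grey nuts over the tray's open edge with the fingertips, and all three lie in the bin. The job is handed in at about 21 s of the 58 s allowed.

I pushed nut C first, then B, then A. Partway through B I turned the gripper 90°, because its finger linkage looked too close to the socket.

**Nuts:** The last pictures show them at about (0.09, 0.03), (0.015, 0.04) and (-0.08, 0.04) m in the bin frame. Their measured heights were 13–26 mm, all under the 45 mm limit. For two of them the two views disagreed by 12–15 mm, because the tray edge partly hides them in the scene view.

**Socket:** It is upright and within about 5 mm of its start, which is within measurement error.

**Other objects:** Tin and wrench appear within 3–4 px of their first scene-view positions, and the brake pad reads within about 7 mm of its start. The top view missed the tin in the last check, and there the wrench search gave one offset hit plus two false ones at the nuts. I relied on the scene view for both.

**Forces:** Contact forces stayed at a few newtons in every reading; the highest was 5.4 N upward while pushing A, and I did not find out why.

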